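# Raise the lower support stand by one rung

## Task

The two ladder-type support stands must carry a long shaft level, but the one with the orange top bar hangs one rung lower than its blue mate. Raise the orange bar until its gravity pawl has slipped past the next rung up and swung back, then lower it gently (do not let it drop) so that the pawl rests on that middle rung, and let go. Leave the blue stand as it is.

Things in the scene. Friction and masses are not known exactly. Their poses are not given: they have to be found in the camera images.
- orange_bar (a point): Middle of the top face of the orange bar to raise, 206 mm above the bench at the start; its z is up. The bar is 16 mm thick along x, 24 mm tall, with 80 mm free along y between grey lugs 6 mm higher. It heads a sliding ladder section (0.4 to 0.75 kg, runs freely, falls if let go) before a base ladder 163 mm tall, bolted down, rails 24 mm behind (+x), foot 90 x 110 mm. Nothing is above the bar.
- orange_lift (a joint): Height of the orange section in m, positive up: 0 with its pawl on the bottom rung (start), 0.050 on the middle rung (wanted), 0.100 on the top rung. It moves only straight up and down. Going up, the middle rung pushes the pawl aside from about 0.034; the pawl clears it and swings back at about 0.067. The top rung is passed at about 0.117; a rung once passed cannot be passed downward.
- orange_pawl (a joint): Angle of the orange stand's brass pawl (low on the sliding section, with a red counterweight on its front tail), rad: 0 is level, its working position over a rung; it grows to about 0.95 while a rung pushes its finger down, and the weight brings it back to 0.
- blue_lift (a joint): The same height for the blue-topped mate, an otherwise equal stand beside it, 0.17 to 0.45 m away: 0.050, resting on its middle rung.
Things that resemble listed ones, but are neither listed nor needed, are in the scene too. Leave any purple look-alike of the part that bears blue_lift alone.

How it is judged:
By the outcome, as a careful person would: the job done as asked, in the order asked, and still so for the second after the job is handed in, with the robot touching nothing.
It also fails if it takes over 29 s, if anything falls off the work surface, if the arm or the gripper's body presses on something with over 40 N, if the wrist force passes 120 N, or if a joint passes its speed limit or range.

## Robot

A 6-joint arm with a two-finger parallel gripper is mounted at the origin on a cart in front of the work surface, level with it; the furniture and walls round the work are solid. World frame = base frame: x ahead of the robot, y to its left, z up, the work surface at z = 0. Lengths are in m, angles in degrees, forces in N, time in s.
With the tool pointing down it reaches from about 0.375 to 0.9 m from the base axis. Payload 3.1 kg.
Tool frame: the origin (TCP) lies at the very end of the fingers, on their centre line; the grasp point (between the pads) lies 19 mm behind it; z points along the fingers, y is the line along which they close (so a half turn about z gives the same grasp; the last joint's range is limited). The gripper opens to 87 mm and grips with 3 to 60 N. Pads are 19 mm wide; open, the fingers measure 117 mm over their backs; the gripper's body (75 mm by 190 mm) begins 51 mm behind the grasp point.
Start: joints at [62.538, 30.224, 82.088, -0, 67.689, -10.227], TCP at [0.185, 0.597, 0.202] pointing down, gripper open.
Joint ranges: [-176.69, 176.69], [-43.24, 126.21], [12.49, 139.97], [-82, 262], [0, 151.66], [-163.58, 163.58]. Speed limits (degrees/s): [159.86, 159.86, 180, 180, 180, 180].

## Interface

Orientations are given as a 3x3 rotation matrix whose columns are the frame's x, y, z axes.
In Python, from rig import bot gives the robot as it stands.
- The arm moves only by the tool move_arm, never from a script. Its argument "increments" is a list of rows, each an object with "xyz": the shift along the tool's x, y, z in mm, a list of three; "roll": the turn about the tool's z in rad; "grip": the opening in per cent of the stroke, from 0 (shut) to 100 (fully open). A call has 1 to 5 rows; each row shifts and turns the commanded pose from where the row before left it, along the tool's axes as they then stand; what a row does not reach is not made up. A row lasts 1/12 s, in which the tool goes at most 41.7 mm and 7.16 degrees, less where a joint would pass 70% of its speed; a pose out of reach is approached as far as the arm can. A call is refused whole if a number of a shift passes 41.7 or a number of a turn 0.125, either way. A call with a gripper value outside its range is refused whole. The fingers move at their own pace and stop on an object; the grip force is fixed at half the most. Time passes only in rows, so rows that do not move let the fingers close. It gives the time, the measured TCP pose, the force, the opening and the grip force at its end, in the units of the state.
- bot.read_state(): the state, without advancing time (a new reading comes with each control period).
- bot.capture(name): name is "side" or "top" or "wrist"; returns (picture, depth): 384x512x3 uint8, red, green, blue; 384x512 float32, m along the optical axis (not along the pixel's ray), 0 where there is no reading.
- bot.camera_model(name): a dict with "intrinsics" (3x3 intrinsics, pixels), "rvec" (rotation vector, rad) and "tvec" (3), from world to camera coordinates, as OpenCV has them; the wrist camera has in their place "tool_from_camera" (4x4, takes a point from camera to tool coordinates, whose origin is the TCP and whose axes are the flange's). Camera axes: x right, y down, z forward; pixel columns grow to the right and rows downward; lengths in m; the calibration is good to about 2 mm. The wrist camera is an equidistant fisheye: a pixel r from the principal point sees the ray r / f radians off the axis. A picture is of the moment at which its call begins: read the wrist's pose just before it. camera_model takes no time and is no camera call.
- bot.hand_in(): hands the job in; it is judged then, once.
Trained networks look in the newest picture that a camera, given by its name, has taken for a name from the list of things; names that differ only in an ending like _2 or _b are one class to them, and where a whole thing is asked for, a point or a joint stands for the part that bears it (a point fixed in the world has none). Each returns a list of dicts, best first, with "conf" (0 to 1); they miss things now and then, are a little off and sometimes report something else, mostly with a low value. They report only what shows in the picture. A call takes as long as a camera call. They do not tell look-alikes from the thing itself.
- bot.spot_in(label, camera): "at" ([x, y, z] in m, in the coordinates of the camera as it stood for that picture, good to about 4 mm: the middle of the surface that is visible of it).
- bot.trace(label, camera): "mask" (384x512 bool, what is visible of it).
The state is a dict: "time_s": time; "joint_positions": joint angles; "qvel": joint speeds; "tau": joint torques, N m; "position": TCP position; "tcp_rot": TCP orientation; "force": force on the tool from outside, world axes, zero at the start; "moment": the same for the moment, N m; "opening": opening from 0.0 (shut) to 1.0 (fully open); "grasp_force": force on a finger pad.
Only numpy, scipy, OpenCV 4.12 (cv2) and the standard library are available. Lean on these libraries where they do the work, as an engineer would, in place of code of your own. Each camera call takes 0.05 s, during which the arm holds its last target. There are 200 camera calls.

## Working session

There is one attempt and no reset: what is moved stays moved. The work goes in short steps, Python scripts to look and compute and a tool call to move; the robot and the scene stay as the last step left them, time stands still between calls to the robot, and variables do not carry over. Pictures are saved under pics/ and viewed, at most 10 in all, crops included, and the job is handed in when it is done.

Besides the shell and the picture viewer there is one more tool, called as name(argument=value, ...) on one line, values as JSON. move_arm: Moves the arm, as the interface text tells. Its arguments: {"type":"object","properties":{"increments":{"type":"array"}},"required":["increments"]}

```bash
mkdir -p pics; cat > h.py <<'E'
import numpy as np, cv2
from rig import bot
def toworld(p,cam):
    m=bot.camera_model(cam)
    if 'rvec' in m:
        R=cv2.Rodrigues(np.array(m['rvec'],float))[0]; return R.T@(np.array(p)-np.array(m['tvec']).ravel())
    s=bot.read_state(); T=np.array(m['tool_from_camera']); q=T[:3,:3]@np.array(p)+T[:3,3]
    return np.array(s['tcp_rot'])@q+np.array(s['position'])
def cloud(d,cam):
    m=bot.camera_model(cam);K=np.array(m['intrinsics']);v,u=np.mgrid[:384,:512]
    P=np.stack([(u-K[0,2])/K[0,0]*d,(v-K[1,2])/K[1,1]*d,d],-1)
    R=cv2.Rodrigues(np.array(m['rvec'],float))[0]
    return (P-np.array(m['tvec']).ravel())@R
E
python3 - <<'E'
from h import *
np.set_printoptions(precision=4,suppress=True)
ims=[]
for c in ('side','top'):
    im,d=bot.capture(c); ims.append(im)
    np.save(f'{c}.npy',d); cv2.imwrite(f'{c}.png',im[:,:,::-1])
    for l in ('orange_bar','blue_lift','orange_pawl'):
        for r in bot.spot_in(l,c): print(c,l,r['conf'],toworld(r['at'],c))
cv2.imwrite('pics/a.png',cv2.resize(np.vstack(ims),None,fx=.78,fy=.78)[:,:,::-1])
s=bot.read_state();print(s['time_s'],np.array(s['tcp_rot']),s['position'],s['force'])
E
```

```text
side orange_bar 0.68 [0.5419 0.3766 0.1853]
side blue_lift 0.83 [0.4791 0.0322 0.1999]
side blue_lift 0.59 [0.4449 0.2053 0.1409]
side orange_pawl 0.67 [0.5156 0.3545 0.0604]
top orange_bar 0.61 [0.5326 0.3545 0.1934]
top blue_lift 0.62 [0.4748 0.0245 0.2386]
top blue_lift 0.56 [0.4472 0.1977 0.199 ]
0.4 [[-0.9551  0.2963 -0.0002]
 [ 0.2963  0.9551 -0.0004]
 [ 0.0001 -0.0004 -1.    ]] [0.1851 0.5968 0.2017] [ 0.4218 -0.126   0.1313]
```

View pics/a.png

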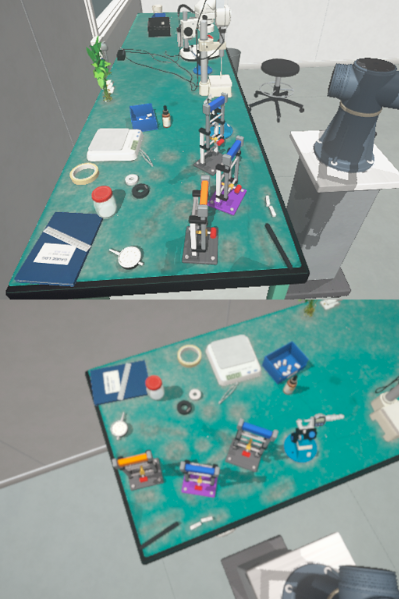

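The stacked picture shows one orange bar (top view, about (140,460) in the picture), a blue bar on a purple base at (200,465), and a blue bar on a grey base at (258,430). The orange stand is the only orange-topped one. Next I'll fit its bar from the depth and check it in a crop.

```bash
python3 - <<'E'
from h import *
np.set_printoptions(precision=4,suppress=True)
out=[]
for c in ('side','top'):
    im=cv2.imread(f'{c}.png'); d=np.load(f'{c}.npy'); hsv=cv2.cvtColor(im,cv2.COLOR_BGR2HSV)
    W=cloud(d,c)
    m=(cv2.inRange(hsv,(8,140,110),(22,255,255))>0)&(d>0)
    near=np.linalg.norm(W[...,:2]-[.535,.365],axis=-1)<.09
    m&=near
    P=W[m]; print(c,len(P),'z pct',np.percentile(P[:,2],[2,20,50,80,98]))
    T=P[abs(P[:,2]-.206)<.006] if c=='top' else P[(P[:,2]>.198)]
    if len(T)>10:
        (cx,cy),(w,h),a=cv2.minAreaRect(T[:,:2].astype(np.float32)*1000)
        r=cv2.fitLine(T[:,:2].astype(np.float32),cv2.DIST_HUBER,0,.01,.01).ravel()
        print(len(T),'rect',cx,cy,w,h,a,'mean',T.mean(0),'dir',np.degrees(np.arctan2(r[1],r[0])))
    v,u=np.where(m); cv,cu=int(v.mean()),int(u.mean()); print(cu,cv)
    out.append(cv2.resize(im[max(0,cv-40):cv+80,max(0,cu-60):cu+60],(400,400),interpolation=cv2.INTER_CUBIC))
    # grey lugs: anything high near
    q=near&(W[...,2]>.19)&(W[...,2]<.23); Q=W[q]
    if len(Q): print('high',len(Q),cv2.minAreaRect(Q[:,:2].astype(np.float32)*1000))
    q=near&(W[...,2]>.145)&(W[...,2]<.17)&~m; Q=W[q]
    if len(Q): print('rail tops',len(Q),Q.mean(0))
cv2.imwrite('pics/b.png',np.hstack(out))
E
```

```text
side 292 z pct [0.0595 0.2032 0.2045 0.2053 0.2064]
263 rect 537.0225830078125 352.4610595703125 72.77110290527344 15.37764835357666 82.72301483154297 mean [0.537  0.3541 0.2045] dir 82.61369
261 249
high 547 ((537.6627197265625, 356.1085510253906), (102.56436157226562, 20.758920669555664), 82.65076446533203)
rail tops 428 [0.5564 0.3658 0.1586]
top 386 z pct [0.0619 0.1933 0.2045 0.2063 0.2077]
272 rect 535.9473876953125 355.0345458984375 77.61426544189453 15.707353591918945 82.03502655029297 mean [0.5351 0.3552 0.2053] dir 81.57351
170 206
high 510 ((536.1544799804688, 353.92437744140625), (103.80891418457031, 22.256450653076172), 83.0002670288086)
rail tops 155 [0.5451 0.3577 0.1565]
```

View pics/b.png

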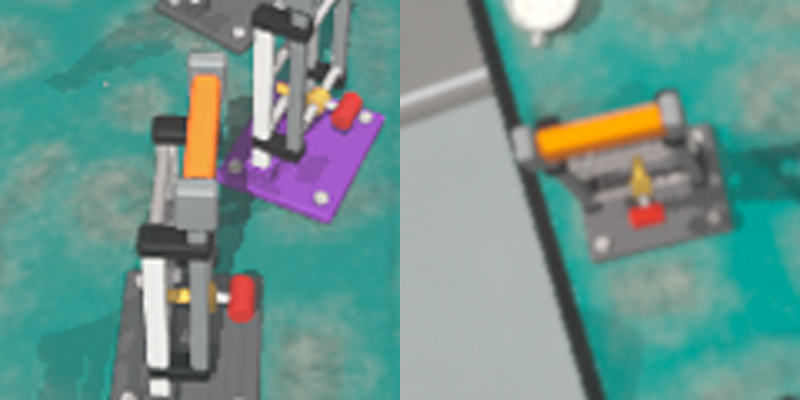

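The crop confirms it: the orange bar sits on the grey stand, with brass pawl and red weight low on the front (-x) side. Bar middle is about (0.536, 0.354, 0.205), close to the expected 0.206 m height. Its length runs at 82.3°, so the tool's y has to turn to -7.7°, a roll of about +1.4 rad. I'll go up and across, then turn.

move_arm(increments=[{"xyz": [0, 0, -30], "roll": 0, "grip": 100}, {"xyz": [0, 0, -30], "roll": 0, "grip": 100}, {"xyz": [-29, -9, 0], "roll": 0, "grip": 100}, {"xyz": [-29, -9, 0], "roll": 0, "grip": 100}, {"xyz": [-29, -9, 0], "roll": 0, "grip": 100}])

```text
time_s: 0.82
position: [0.2607, 0.5453, 0.2628]
tcp_rot: [[-0.956, 0.294, 0.001], [0.294, 0.956, 0.001], [-0.001, 0.002, -1.0]]
force: [-0.7, -0.3, -0.1]
opening: 1.0
grasp_force: 0.0
```

move_arm(increments=[{"xyz": [-29, -9, 0], "roll": 0, "grip": 100}, {"xyz": [-29, -9, 0], "roll": 0, "grip": 100}, {"xyz": [-29, -9, 0], "roll": 0, "grip": 100}, {"xyz": [-29, -9, 0], "roll": 0, "grip": 100}, {"xyz": [-29, -9, 0], "roll": 0, "grip": 100}])

```text
time_s: 1.23
position: [0.3864, 0.4584, 0.262]
tcp_rot: [[-0.955, 0.296, 0.0], [0.296, 0.955, 0.0], [-0.0, 0.0, -1.0]]
force: [-0.5, 0.5, -0.5]
opening: 0.997
grasp_force: 0.0
```

move_arm(increments=[{"xyz": [-29, -9, 0], "roll": 0, "grip": 100}, {"xyz": [-29, -9, 0], "roll": 0, "grip": 100}, {"xyz": [-29, -9, 0], "roll": 0, "grip": 100}, {"xyz": [-29, -9, 0], "roll": 0, "grip": 100}, {"xyz": [-29, -9, 0], "roll": 0, "grip": 100}])

```text
time_s: 1.65
position: [0.5116, 0.3725, 0.2619]
tcp_rot: [[-0.955, 0.296, 0.0], [0.296, 0.955, 0.0], [0.0, 0.0, -1.0]]
force: [0.1, 1.0, 0.1]
opening: 1.002
grasp_force: 0.0
```

move_arm(increments=[{"xyz": [0, 0, 0], "roll": 0.125, "grip": 100}, {"xyz": [0, 0, 0], "roll": 0.125, "grip": 100}, {"xyz": [0, 0, 0], "roll": 0.125, "grip": 100}, {"xyz": [0, 0, 0], "roll": 0.125, "grip": 100}, {"xyz": [0, 0, 0], "roll": 0.125, "grip": 100}])

```text
time_s: 2.07
position: [0.5106, 0.3732, 0.2617]
tcp_rot: [[-0.596, 0.803, -0.0], [0.803, 0.596, -0.0], [0.0, -0.0, -1.0]]
force: [-0.0, -0.5, 0.6]
opening: 1.003
grasp_force: 0.0
```

move_arm(increments=[{"xyz": [0, 0, 0], "roll": 0.125, "grip": 100}, {"xyz": [0, 0, 0], "roll": 0.125, "grip": 100}, {"xyz": [0, 0, 0], "roll": 0.125, "grip": 100}, {"xyz": [0, 0, 0], "roll": 0.125, "grip": 100}, {"xyz": [0, 0, 0], "roll": 0.125, "grip": 100}])

```text
time_s: 2.48
position: [0.5105, 0.3734, 0.2618]
tcp_rot: [[-0.014, 1.0, -0.0], [1.0, 0.014, -0.0], [-0.0, -0.0, -1.0]]
force: [0.4, 0.5, 0.2]
opening: 0.998
grasp_force: 0.0
```

move_arm(increments=[{"xyz": [0, 0, 0], "roll": 0.125, "grip": 100}, {"xyz": [0, 0, 0], "roll": 0.03, "grip": 100}, {"xyz": [0, 0, 0], "roll": 0, "grip": 100}])

```text
time_s: 2.73
position: [0.5105, 0.3734, 0.2618]
tcp_rot: [[0.135, 0.991, -0.0], [0.991, -0.135, -0.0], [-0.0, -0.0, -1.0]]
force: [-0.2, 0.5, 0.1]
opening: 1.004
grasp_force: 0.0
```

```bash
python3 - <<'E'
from h import *
np.set_printoptions(precision=4,suppress=True)
s=bot.read_state();R=np.array(s['tcp_rot']);p=np.array(s['position']);print(s['time_s'],p,R,s['joint_positions'],s['force'])
m=bot.camera_model('wrist');print(m)
im,d=bot.capture('wrist');cv2.imwrite('pics/c.png',im[:,:,::-1]);np.save('wrist.npy',d)
for r in bot.spot_in('orange_bar','wrist'): print(r['conf'],toworld(r['at'],'wrist'))
# orange pixels -> world at depth
K=np.array(m['intrinsics']);v,u=np.mgrid[:384,:512]
x=(u-K[0,2])/K[0,0];y=(v-K[1,2])/K[1,1];th=np.hypot(x,y);k=np.tan(th)/np.maximum(th,1e-9)
P=np.stack([x*k*d,y*k*d,d],-1);T=np.array(m['tool_from_camera'])
W=(P@T[:3,:3].T+T[:3,3])@R.T+p
hsv=cv2.cvtColor(im,cv2.COLOR_RGB2HSV)
q=(cv2.inRange(hsv,(8,140,110),(22,255,255))>0)&(d>0)&(abs(W[...,2]-.206)<.008)
Q=W[q];print(len(Q),Q.mean(0) if len(Q) else '',cv2.minAreaRect(Q[:,:2].astype(np.float32)*1000) if len(Q) else '')
print('target in tool', R.T@(np.array([.5363,.3545,.206])-p))
E
```

```text
2.7333 [0.5105 0.3734 0.2618] [[ 0.135   0.9908 -0.0001]
 [ 0.9908 -0.135  -0.    ]
 [-0.0001 -0.0001 -1.    ]] [26.0806 27.5079 76.861   0.0001 75.6371 33.8382] [-0.2242  0.534   0.0888]
{'intrinsics': array([[297.3186,   0.    , 251.5316],
       [  0.    , 297.3186, 187.3463],
       [  0.    ,   0.    ,   1.    ]]), 'tool_from_camera': array([[-0.001 , -0.9573, -0.289 ,  0.0789],
       [ 1.    , -0.001 , -0.0001,  0.0013],
       [-0.0002, -0.289 ,  0.9573, -0.1821],
       [ 0.    ,  0.    ,  0.    ,  1.    ]])}
0.88 [0.5391 0.3635 0.1995]
676 [0.5379 0.3571 0.2033] ((519.798583984375, 312.2561340332031), (167.44390869140625, 34.77524948120117), 65.84203338623047)
target in tool [-0.0153  0.0282  0.0558]
```

View pics/c.png

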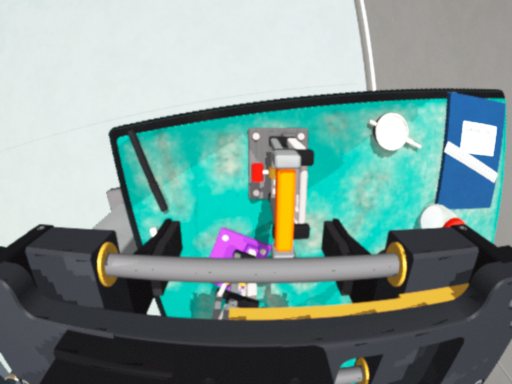

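The wrist view shows the bar as a vertical strip at (285,168)-(285,250), parallel to the tool's x and with both fingers clear to its sides. Correction to its middle is x -15, y +29 mm, then down to a TCP height of 0.177 m, 14 mm above the base rails.

move_arm(increments=[{"xyz": [-8, 15, 0], "roll": 0, "grip": 100}, {"xyz": [-7, 14, 0], "roll": 0, "grip": 100}, {"xyz": [0, 0, 20], "roll": 0, "grip": 100}, {"xyz": [0, 0, 15], "roll": 0, "grip": 100}, {"xyz": [0, 0, 0], "roll": 0, "grip": 100}])

```text
time_s: 3.25
position: [0.5369, 0.3523, 0.2234]
tcp_rot: [[0.136, 0.991, -0.006], [0.991, -0.136, -0.003], [-0.004, -0.005, -1.0]]
force: [-0.9, -0.4, -0.1]
opening: 0.996
grasp_force: 0.0
```

```bash
python3 - <<'E'
from h import *
np.set_printoptions(precision=4,suppress=True)
s=bot.read_state();print(s['position'],s['force'])
im,d=bot.capture('wrist');a=im
b,_=bot.capture('side')
cv2.imwrite('pics/d.png',np.hstack([cv2.resize(a[100:340,170:410],(390,390)),cv2.resize(b[200:320,200:320],(390,390))])[:,:,::-1])
E
```

```text
[0.5369 0.3523 0.2234] [-0.8927 -0.4457 -0.1376]
```

View pics/d.png

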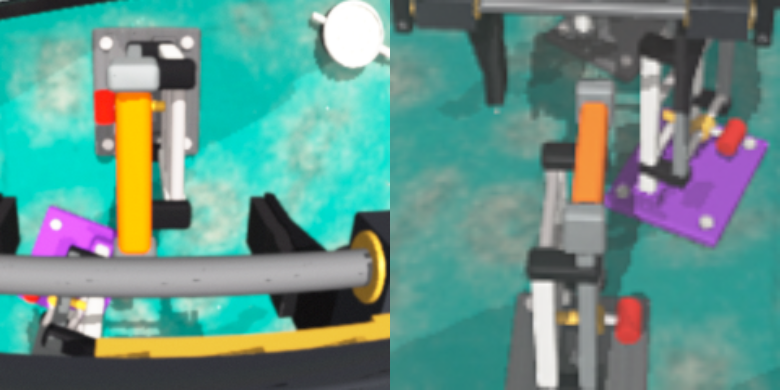

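The bar lies midway between the fingers across. Before descending I'll check along it by projecting the TCP and bar middle into the side view.

```bash
python3 - <<'E'
from h import *
np.set_printoptions(precision=4,suppress=True)
s=bot.read_state();p=np.array(s['position']);R=np.array(s['tcp_rot'])
m=bot.camera_model('side')
def pr(x):
    q=cv2.projectPoints(np.array([x],float),np.array(m['rvec'],float),np.array(m['tvec'],float),np.array(m['intrinsics']),None)[0].ravel()
    return ((q-200)*3.25+[390,0]).round()
print('tcp',pr(p),'fingers',pr(p+R[:,1]*.05),pr(p-R[:,1]*.05),'bar',pr([.537,.355,.206]))
u=np.array([.135,.9908,0])
print('bar ends',pr(np.array([.537,.355,.206])+.04*u),pr(np.array([.537,.355,.206])-.04*u))
m2=bot.camera_model('wrist');T=np.linalg.inv(m2['tool_from_camera']);K=m2['intrinsics']
def pw(x):
    q=T[:3,:3]@(R.T@(np.array(x)-p))+T[:3,3];r=np.hypot(*q[:2]);t=np.arctan2(r,q[2])
    return ((K[0,0]*t*q[:2]/r+K[:2,2])-[170,100])*1.625
c=np.array([.537,.355,.206]);print('wrist bar',pw(c),pw(c+.04*u),pw(c-.04*u),'tips',pw(p+R[:,1]*.05),pw(p-R[:,1]*.05))
E
```

```text
tcp [586. 122.] fingers [492. 118.] [681. 126.] bar [589. 150.]
bar ends [583. 207.] [594.  99.]
wrist bar [126.754  177.4677] [126.2986  89.3959] [127.2626 254.7921] tips [249.0913 196.5757] [ 10.0742 196.6971]
```

The projection agrees: the bar middle is within about 3 mm along, and across it sits some 2 mm further toward +y. I'll descend with that correction.

move_arm(increments=[{"xyz": [0, 1, 15], "roll": 0, "grip": 100}, {"xyz": [0, 1, 15], "roll": 0, "grip": 100}, {"xyz": [0, 0, 10], "roll": 0, "grip": 100}, {"xyz": [0, 0, 5], "roll": 0, "grip": 100}, {"xyz": [0, 0, 0], "roll": 0, "grip": 100}])

```text
time_s: 3.77
position: [0.539, 0.3542, 0.1812]
tcp_rot: [[0.135, 0.991, -0.001], [0.991, -0.135, -0.001], [-0.001, -0.001, -1.0]]
force: [-0.6, -0.3, -0.8]
opening: 1.002
grasp_force: 0.0
```

move_arm(increments=[{"xyz": [0, 0, 0], "roll": 0, "grip": 60}, {"xyz": [0, 0, 0], "roll": 0, "grip": 50}, {"xyz": [0, 0, 0], "roll": 0, "grip": 40}, {"xyz": [0, 0, 0], "roll": 0, "grip": 40}])

```text
time_s: 4.1
position: [0.5397, 0.3547, 0.1827]
tcp_rot: [[0.134, 0.991, 0.001], [0.991, -0.134, 0.001], [0.001, 0.001, -1.0]]
force: [-0.1, 0.7, -1.5]
opening: 0.78
grasp_force: 0.0
```

move_arm(increments=[{"xyz": [0, 0, 5], "roll": 0, "grip": 30}, {"xyz": [0, 0, 0], "roll": 0, "grip": 30}, {"xyz": [0, 0, 0], "roll": 0, "grip": 30}, {"xyz": [0, 0, 0], "roll": 0, "grip": 30}, {"xyz": [0, 0, 0], "roll": 0, "grip": 30}])

```text
time_s: 4.52
position: [0.5393, 0.3545, 0.1768]
tcp_rot: [[0.135, 0.991, 0.0], [0.991, -0.135, -0.0], [-0.0, 0.0, -1.0]]
force: [-0.5, -0.5, -0.1]
opening: 0.401
grasp_force: 0.0
```

move_arm(increments=[{"xyz": [0, 0, 0], "roll": 0, "grip": 24}, {"xyz": [0, 0, 0], "roll": 0, "grip": 24}, {"xyz": [0, 0, 0], "roll": 0, "grip": 24}, {"xyz": [0, 0, 0], "roll": 0, "grip": 24}, {"xyz": [0, 0, 0], "roll": 0, "grip": 24}])

```text
time_s: 4.93
position: [0.5393, 0.3545, 0.1769]
tcp_rot: [[0.135, 0.991, 0.0], [0.991, -0.135, 0.0], [0.0, 0.0, -1.0]]
force: [-1.0, 0.1, 0.1]
opening: 0.243
grasp_force: 0.0
```

```bash
python3 - <<'E'
from h import *
s=bot.read_state();print(s['position'],s['force'],s['opening'],s['grasp_force'])
a,d=bot.capture('wrist')
cv2.imwrite('pics/e.png',cv2.resize(a[100:340,150:430],(700,600))[:,:,::-1])
E
```

```text
[0.53926849 0.35446151 0.1768987 ] [-0.98534712  0.08592582  0.11688964] 0.24280751007579512 0.0
```

View pics/e.png

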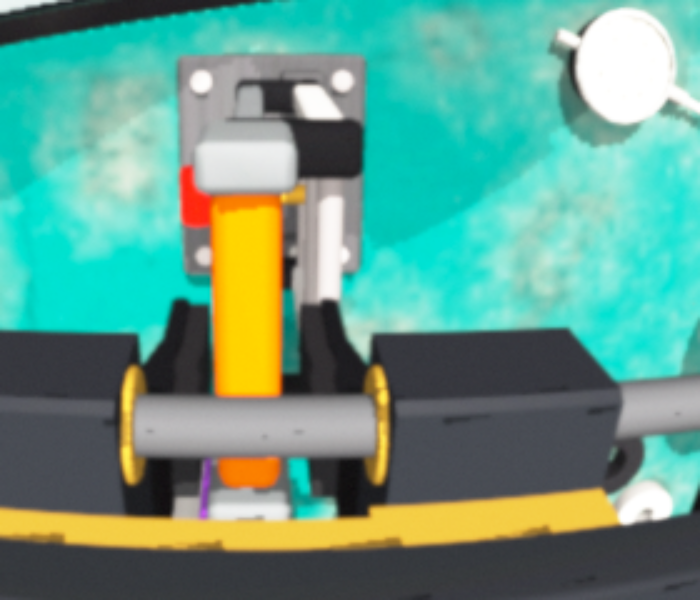

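The bar at (248,340) lies between the fingers, with the gap on the right about 1.5 mm wider. I'll shift y by -1.5 mm and grip.

move_arm(increments=[{"xyz": [0, -1.5, 0], "roll": 0, "grip": 24}, {"xyz": [0, 0, 0], "roll": 0, "grip": 0}, {"xyz": [0, 0, 0], "roll": 0, "grip": 0}, {"xyz": [0, 0, 0], "roll": 0, "grip": 0}, {"xyz": [0, 0, 0], "roll": 0, "grip": 0}])

```text
time_s: 5.4
position: [0.5375, 0.3547, 0.1769]
tcp_rot: [[0.134, 0.991, -0.0], [0.991, -0.134, -0.0], [-0.0, -0.0, -1.0]]
force: [-1.0, 0.3, -0.3]
opening: 0.179
grasp_force: 30.0
```

move_arm(increments=[{"xyz": [0, 0, 0], "roll": 0, "grip": 0}, {"xyz": [0, 0, -3], "roll": 0, "grip": 0}, {"xyz": [0, 0, -3], "roll": 0, "grip": 0}, {"xyz": [0, 0, 0], "roll": 0, "grip": 0}])

```text
time_s: 5.73
position: [0.5375, 0.3546, 0.1826]
tcp_rot: [[0.135, 0.991, -0.001], [0.991, -0.135, -0.0], [-0.0, -0.001, -1.0]]
force: [0.5, 0.7, -3.8]
opening: 0.182
grasp_force: 30.0
```

The grip is firm and the section's weight shows (-3.8 N). I'll raise to a lift of about 0.075, past 0.067 and well under 0.117.

move_arm(increments=[{"xyz": [0, 0, -5], "roll": 0, "grip": 0}, {"xyz": [0, 0, -5], "roll": 0, "grip": 0}, {"xyz": [0, 0, -5], "roll": 0, "grip": 0}, {"xyz": [0, 0, -5], "roll": 0, "grip": 0}, {"xyz": [0, 0, -5], "roll": 0, "grip": 0}])

```text
time_s: 6.15
position: [0.5375, 0.3546, 0.2084]
tcp_rot: [[0.135, 0.991, -0.0], [0.991, -0.135, -0.0], [-0.0, -0.0, -1.0]]
force: [1.2, 0.2, -5.8]
opening: 0.181
grasp_force: 30.0
```

move_arm(increments=[{"xyz": [0, 0, -5], "roll": 0, "grip": 0}, {"xyz": [0, 0, -5], "roll": 0, "grip": 0}, {"xyz": [0, 0, -5], "roll": 0, "grip": 0}, {"xyz": [0, 0, -5], "roll": 0, "grip": 0}, {"xyz": [0, 0, -5], "roll": 0, "grip": 0}])

```text
time_s: 6.57
position: [0.5375, 0.3546, 0.2333]
tcp_rot: [[0.135, 0.991, -0.0], [0.991, -0.135, -0.0], [-0.0, -0.0, -1.0]]
force: [0.8, 1.4, -6.2]
opening: 0.176
grasp_force: 30.0
```

move_arm(increments=[{"xyz": [0, 0, -5], "roll": 0, "grip": 0}, {"xyz": [0, 0, -5], "roll": 0, "grip": 0}, {"xyz": [0, 0, -5], "roll": 0, "grip": 0}, {"xyz": [0, 0, -5], "roll": 0, "grip": 0}, {"xyz": [0, 0, 0], "roll": 0, "grip": 0}])

```text
time_s: 6.98
position: [0.5376, 0.3546, 0.2542]
tcp_rot: [[0.134, 0.991, 0.0], [0.991, -0.134, 0.0], [0.0, 0.0, -1.0]]
force: [-1.8, 0.6, -4.1]
opening: 0.178
grasp_force: 30.0
```

```bash
python3 - <<'E'
from h import *
s=bot.read_state();print(s['position'],s['force'],s['opening'],s['grasp_force'])
b,d=bot.capture('side');W=cloud(d,'side')
hsv=cv2.cvtColor(b,cv2.COLOR_RGB2HSV)
q=(cv2.inRange(hsv,(8,140,110),(22,255,255))>0)&(np.linalg.norm(W[...,:2]-[.537,.36],axis=-1)<.07)&(W[...,2]>.2)
print(q.sum(),np.percentile(W[q][:,2],[50,80,95]))
cv2.imwrite('pics/f.png',cv2.resize(b[190:350,190:350],(600,600))[:,:,::-1])
E
```

```text
[0.53757743 0.35463595 0.25423375] [-1.77089884  0.5747749  -4.1358602 ] 0.17774798077968718 29.998181462287903
417 [0.28282883 0.37285393 0.37497269]
```

View pics/f.png

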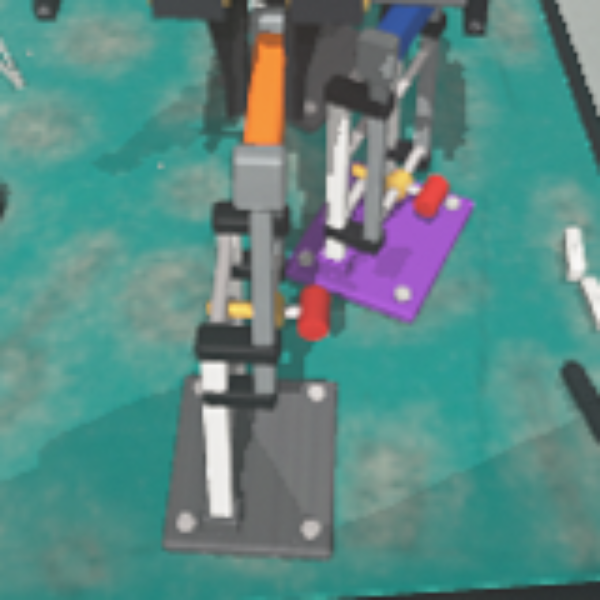

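The section is raised: bar top at 0.283 m, a lift of about 0.077. The brass pawl at (245,310) is level again with its red weight at (313,312). Now lower gently.

move_arm(increments=[{"xyz": [0, 0, 0], "roll": 0, "grip": 0}, {"xyz": [0, 0, 4], "roll": 0, "grip": 0}, {"xyz": [0, 0, 4], "roll": 0, "grip": 0}, {"xyz": [0, 0, 4], "roll": 0, "grip": 0}, {"xyz": [0, 0, 4], "roll": 0, "grip": 0}])

```text
time_s: 7.45
position: [0.5375, 0.3546, 0.236]
tcp_rot: [[0.135, 0.991, -0.001], [0.991, -0.135, -0.0], [-0.0, -0.001, -1.0]]
force: [-1.9, 1.8, -4.7]
opening: 0.178
grasp_force: 30.0
```

move_arm(increments=[{"xyz": [0, 0, 3], "roll": 0, "grip": 0}, {"xyz": [0, 0, 3], "roll": 0, "grip": 0}, {"xyz": [0, 0, 2], "roll": 0, "grip": 0}, {"xyz": [0, 0, 0], "roll": 0, "grip": 0}])

```text
time_s: 7.78
position: [0.5375, 0.3546, 0.228]
tcp_rot: [[0.135, 0.991, -0.001], [0.991, -0.135, -0.0], [-0.0, -0.001, -1.0]]
force: [-1.0, 1.1, -5.2]
opening: 0.178
grasp_force: 30.0
```

Lift is now about 0.051; on in half-millimetre rows until the load comes off.

move_arm(increments=[{"xyz": [0, 0, 0.5], "roll": 0, "grip": 0}, {"xyz": [0, 0, 0.5], "roll": 0, "grip": 0}, {"xyz": [0, 0, 0], "roll": 0, "grip": 0}])

```text
time_s: 8.03
position: [0.5375, 0.3546, 0.2278]
tcp_rot: [[0.135, 0.991, -0.0], [0.991, -0.135, -0.0], [-0.0, -0.0, -1.0]]
force: [-2.5, 0.2, -5.2]
opening: 0.18
grasp_force: 30.0
```

move_arm(increments=[{"xyz": [0, 0, 0.5], "roll": 0, "grip": 0}, {"xyz": [0, 0, 0], "roll": 0, "grip": 0}, {"xyz": [0, 0, 0], "roll": 0, "grip": 0}])

```text
time_s: 8.28
position: [0.5375, 0.3546, 0.2274]
tcp_rot: [[0.135, 0.991, -0.0], [0.991, -0.135, -0.0], [-0.0, -0.0, -1.0]]
force: [-2.1, 1.4, -4.6]
opening: 0.177
grasp_force: 30.0
```

move_arm(increments=[{"xyz": [0, 0, 0.5], "roll": 0, "grip": 0}, {"xyz": [0, 0, 0], "roll": 0, "grip": 0}, {"xyz": [0, 0, 0], "roll": 0, "grip": 0}])

```text
time_s: 8.53
position: [0.5376, 0.3546, 0.227]
tcp_rot: [[0.135, 0.991, -0.0], [0.991, -0.135, -0.0], [-0.0, -0.0, -1.0]]
force: [-3.9, 1.2, -2.7]
opening: 0.18
grasp_force: 30.0
```

move_arm(increments=[{"xyz": [0, 0, 0.5], "roll": 0, "grip": 0}, {"xyz": [0, 0, 0], "roll": 0, "grip": 0}, {"xyz": [0, 0, 0], "roll": 0, "grip": 0}])

```text
time_s: 8.78
position: [0.5376, 0.3546, 0.2268]
tcp_rot: [[0.135, 0.991, -0.0], [0.991, -0.135, 0.0], [0.0, -0.0, -1.0]]
force: [-4.9, 0.3, -0.4]
opening: 0.178
grasp_force: 30.0
```

The load is off (-0.4 N) at 0.2268, exactly 50 mm above the start. The pawl rests on the middle rung, so I'll open and rise.

move_arm(increments=[{"xyz": [0, 0, 0.2], "roll": 0, "grip": 0}, {"xyz": [0, 0, 0], "roll": 0, "grip": 30}, {"xyz": [0, 0, 0], "roll": 0, "grip": 40}, {"xyz": [0, 0, 0], "roll": 0, "grip": 60}, {"xyz": [0, 0, 0], "roll": 0, "grip": 60}])

```text
time_s: 9.2
position: [0.5394, 0.3547, 0.2268]
tcp_rot: [[0.135, 0.991, 0.004], [0.991, -0.135, 0.001], [0.001, 0.003, -1.0]]
force: [0.4, 0.4, -0.1]
opening: 0.395
grasp_force: 0.0
```

move_arm(increments=[{"xyz": [0, 0, 0], "roll": 0, "grip": 60}, {"xyz": [0, 0, 0], "roll": 0, "grip": 60}, {"xyz": [0, 0, 0], "roll": 0, "grip": 60}, {"xyz": [0, 0, 0], "roll": 0, "grip": 60}])

```text
time_s: 9.53
position: [0.5379, 0.3546, 0.2262]
tcp_rot: [[0.135, 0.991, 0.0], [0.991, -0.135, 0.0], [0.0, 0.0, -1.0]]
force: [-0.4, -0.5, -0.2]
opening: 0.588
grasp_force: 0.0
```

move_arm(increments=[{"xyz": [0, 0, -15], "roll": 0, "grip": 60}, {"xyz": [0, 0, -25], "roll": 0, "grip": 60}, {"xyz": [0, 0, -30], "roll": 0, "grip": 60}, {"xyz": [0, 0, -30], "roll": 0, "grip": 60}, {"xyz": [0, 0, 0], "roll": 0, "grip": 60}])

```text
time_s: 9.95
position: [0.5412, 0.3563, 0.3337]
tcp_rot: [[0.134, 0.991, 0.013], [0.991, -0.134, 0.006], [0.007, 0.012, -1.0]]
force: [-0.0, 0.5, 0.5]
opening: 0.6
grasp_force: 0.0
```

```bash
python3 - <<'E'
from h import *
s=bot.read_state();print(s['time_s'],s['position'],s['force'])
b,d=bot.capture('side');W=cloud(d,'side')
hsv=cv2.cvtColor(b,cv2.COLOR_RGB2HSV)
q=(cv2.inRange(hsv,(8,140,110),(22,255,255))>0)&(np.linalg.norm(W[...,:2]-[.537,.36],axis=-1)<.07)&(W[...,2]>.2)&(W[...,2]<.3)
print(q.sum(),np.percentile(W[q][:,2],[10,50,80,95]))
cv2.imwrite('pics/g.png',cv2.resize(b[170:350,170:350],(600,600))[:,:,::-1])
E
```

```text
9.95 [0.54116643 0.3562897  0.33368605] [-0.04353271  0.4721514   0.53071453]
280 [0.25203147 0.25448193 0.25536102 0.25597687]
```

View pics/g.png

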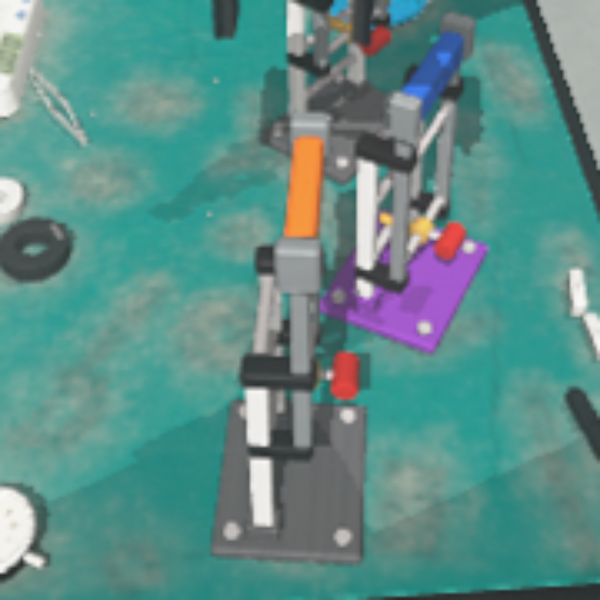

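The orange bar, at (305,185), now stands free at 0.255 m against 0.256 expected, and its pawl weight at (345,375) is level. The gripper is clear and the other stands look undisturbed, so I'm handing in.

```bash
python3 -c "
from rig import bot
print(bot.hand_in())"
```

```text
the job is handed in; nothing more can be done
None
```

The orange bar was raised past the middle rung and lowered gently until its pawl rested there (bar top measured at 0.255 m, 0.256 m expected). I let go, left the blue stand untouched, and handed the job in at about 10 s of the 29 s allowed.

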